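# Fit the rover's battery so it holds the pack-present pin in

### The job

Fit the rover with its own battery, the pack whose coloured bands match the orange lips and stop of the rover's tray: tuck the pack's brass-contact nose under the two lips, push the sprung pack-present pin in with it and let the tail down behind the stop, so that the pack lies flat in the tray and keeps the pin pushed in when you let go. Do not force it, and leave the blue pack and everything else on the bench where it is.

Things in the scene. Friction and masses are not known exactly. Their poses are not given: they have to be found in the camera images.
- rover: Four-wheeled robot, 270 mm long, 206 mm wide over its black wheels, fixed on a plywood stand. Origin on the bench below its middle, x along its length, z up. Aluminium deck 144 mm wide, top 70 mm above the bench. The black battery tray on its +x half is bolted through slots along x, up to 10 mm off mid-slot either way. At its -x end a green board and a blue display, up to 93 mm above the bench.
- tray_mid (a point): Point of the rover: where the underside centre of a pack that is home lies if the tray sits mid-slot: on the tray's flat floor, 74 mm above the bench, 55 mm from the rover's origin along +x. The whole tray (wall, lips, pin, stop, cheeks) is really shifted from this by up to 10 mm along x, a different amount each time; never sideways or turned. Axes as the rover's; a home pack has the same axes.
- wall_mid (a point): Point of the rover: foot of the tray's upright black wall, mid width, for a mid-slot tray. It faces +x, 64 mm wide, 30 mm high. Two orange lips (16 mm wide, 20 mm apart, 5 mm thick) stand 8 mm out from its top, undersides 28.5 mm above the floor. Lips to stop is 108 mm, so the 112 mm pack cannot go straight down: tilt it nose down 10 to 15 degrees, nose to the wall, then lower the tail.
- stop_mid (a point): Point of the rover: foot of the orange stop, mid width, for a mid-slot tray. It faces -x, 8 mm high and thick, 116 mm from the wall. The pin pushes a home pack against it, leaving 4 mm at the wall. Side cheeks 52 mm apart guide the pack: at the wall 18 mm long, 33.5 mm high; at the stop 14 mm long, 14 mm high; sides open in between, the deck (and bolt heads) below the tray floor.
- pin (a joint): How far the brass pack-present pin is pushed in, m: 0 free, about 0.005 with the pack home, 0.0085 at most. It sticks out of the middle of the tray wall 13 mm above the floor, 9 mm thick, round tip, free 9 mm out. Its spring pushes along the rover's +x with 2.7 N free, 5 N with the pack home, 6.5 N fully in: a harder resistance means the wall.
- orange_pack: The rover's battery: a hard black case, 112 mm long (x), 46 mm wide (y), 26 mm high, about 0.26 kg, lying flat on the bench, with a 34 mm orange nose and a thin orange band near its tail. Origin at the centre of its underside, z up. The nose, with brass contact blades, is the -x end.
- orange_pack_nose (a point): Centre of the orange pack's nose face, 56 mm from its origin along its -x and 13 mm above its underside.
- blue_pack: Another robot's battery: same size and shape as the orange pack but with blue bands; same axes. Stays where it is.
- multimeter: Red hand multimeter, 175 x 84 x 45 mm, lying on its back. Stays.
- tape_roll: Roll of paper tape, 88 mm across, 25 mm high, lying flat. Stays.
- pliers: Red-handled pliers, 150 mm long, 15 mm high, lying flat. Stays.
- screwdriver: Yellow-handled screwdriver, 170 mm long, lying on the bench. Stays.
- spray_can: Red spray can standing upright, 64 mm across, 185 mm high. Stays.
- glue_gun: Yellow cordless glue gun on its side, about 200 x 150 mm, 36 mm high. Stays.
There are look-alikes about, which are no part of the job. Leave any green look-alike of the orange_pack alone.

How it is judged:
By the outcome, as a careful person would: the job done as asked, in the order asked, and still so for the second after the job is handed in, with the robot touching nothing.
It also fails if it takes over 38 s, if anything falls off the work surface, if the arm or the gripper's body presses on something with over 40 N, if the wrist force passes 120 N, or if a joint passes its speed limit or range.

### The arm

A 6-joint arm with a two-finger parallel gripper is mounted at the origin on the work surface. World frame = base frame: x ahead of the robot, y to its left, z up, the work surface at z = 0. Lengths are in m, angles in rad, forces in N, time in s.
With the tool pointing down it reaches from about 0.35 to 0.775 m from the base axis. Payload 7.3 kg.
Tool frame: the origin (TCP) lies where the fingers leave the gripper's body, on its centre line; the fingertips stand 66 mm ahead of it and the grasp point (between the pads) lies 47 mm ahead of it (robot.tips_ahead is the distance from the TCP to the fingertips, in m); z points along the fingers, y is the line along which they close (so a half turn about z gives the same grasp; the last joint's range is limited). The gripper opens to 92 mm and grips with 3 to 60 N. Pads are 19 mm wide; open, the fingers measure 130 mm over their backs; the gripper's body (75 mm by 190 mm) begins 47 mm behind the grasp point.
Start: joints at [1.09, 0.342, 1.524, -0, 1.275, -0.146], TCP at [0.172, 0.496, 0.292] pointing down, gripper open.
Joint ranges: [-2.53, 2.53], [-0.77, 2.02], [0.04, 2.7], [-1, 4.14], [0.28, 2.66], [-3.11, 3.11]. Speed limits (rad/s): [2.57, 2.57, 3.14, 3.14, 3.14, 3.14].

### API

Orientations are given as [roll, pitch, yaw] about the fixed x, y, z axes, in that order (R = Rz(yaw) Ry(pitch) Rx(roll)).
In Python, from cell import robot gives the robot as it stands.
- The arm moves only by the shell command python3 -m inch 'ROWS' [FORCE]. ROWS is a JSON object of lists of equal length, an entry for each row: "travel": the shift along the tool's x, y, z in mm, a list of three; "turn": the turn about the tool's z in units of 5 degrees (1.0 is 5 degrees); "claw": the closure, from -1 (fully open) to 1 (shut). A call has 1 to 12 rows; each row is the pose to reach, as a shift and turn from the pose commanded when the call began, along the tool's axes at that moment; what a row does not reach only later rows make up. A row lasts 1/10 s, in which the tool goes at most 50 mm and 8.59 degrees, less where a joint would pass 70% of its speed; a pose out of reach is approached as far as the arm can. A call with a gripper value outside its range is refused whole. The fingers move at their own pace and stop on an object; FORCE is the grip in N (left out, the last holds). Time passes only in rows, so rows that repeat a pose let the fingers close. It gives the time, the measured TCP pose, the force, the opening and the grip force at its end, in the units of the state.
- robot.observe(): the state, without advancing time (a new reading comes with each control period).
- robot.read_camera(name): name is "side" or "top"; returns a dict with "pixels" (400x640x3 uint8, red, green, blue), "fx", "fy", "cx", "cy" (pixels), "cam_to_world" (4x4, takes a point from camera to world coordinates). Camera axes: x right, y down, z forward; pixel columns grow to the right and rows downward; lengths in m; the calibration is good to about 2 mm. A picture is of the moment at which its call begins. There is no depth.
- robot.hand_in(): hands the job in; it is judged then, once.
The state is a dict: "time": time; "qpos": joint angles; "qvel": joint speeds; "joint_efforts": joint torques, N m; "tool_pos": TCP position; "tool_rot": TCP orientation; "contact_force": force on the tool from outside, world axes, zero at the start; "torque": the same for the moment, N m; "opening": finger opening in m; "grip_force": force on a finger pad.
Only numpy, scipy, OpenCV 4.12 (cv2) and the standard library are available. Lean on these libraries where they do the work, as an engineer would, in place of code of your own. Each camera call takes 0.05 s, during which the arm holds its last target. There are 200 camera calls.

## Working session

There is one attempt and no reset: what is moved stays moved. The work goes in short steps, Python scripts to look and compute and a shell command to move; the robot and the scene stay as the last step left them, time stands still between calls to the robot, and variables do not carry over. Pictures are saved under pics/ and viewed, at most 10 in all, crops included, and the job is handed in when it is done.

```bash
ls; mkdir -p pics; python3 - <<'E'
from cell import robot
import cv2
for n in("top","side"):
    c=robot.read_camera(n); cv2.imwrite(f"pics/{n}0.png",c["pixels"][:,:,::-1]); print(n,c["fx"],c["fy"],c["cx"],c["cy"],c["cam_to_world"].round(4).tolist() if hasattr(c["cam_to_world"],'round') else c["cam_to_world"])
print(robot.observe())
E
```

```text
pics
top 467.4297886004939 467.4297886004939 302.6991647470861 199.38398035331178 [[-0.0067, -0.9829, 0.1841, 0.2974], [-1.0, 0.0072, 0.0022, -0.0185], [-0.0035, -0.1841, -0.9829, 1.5876], [0.0, 0.0, 0.0, 1.0]]
side 420.07538047122875 420.07538047122875 317.38410078384106 191.41115838136076 [[-0.6924, -0.4295, 0.5797, -0.4216], [-0.7215, 0.4103, -0.5578, 0.9581], [0.0017, -0.8045, -0.5939, 1.1108], [0.0, 0.0, 0.0, 1.0]]
{'time': 0.1, 'qpos': array([ 1.09001295e+00,  3.42637858e-01,  1.52486872e+00, -4.12699041e-06,
        1.27536922e+00, -1.45996006e-01]), 'qvel': array([ 0.00046031, -0.00145716, -0.00297709, -0.00023701,  0.00175701,
        0.00055286]), 'joint_efforts': array([ 2.59015542e-03, -4.32007527e+01, -2.44696587e+01,  7.20980228e-02,
        5.26655058e-02, -8.76867671e-05]), 'tool_pos': array([0.1723613 , 0.49563924, 0.29164069]), 'tool_rot': array([-3.14032258e+00, -1.82765075e-04,  2.80680637e+00]), 'contact_force': array([-0.34344233,  0.64891219,  0.46494123]), 'torque': array([ 0.03505585,  0.02475689, -0.02325677]), 'grip_force': 0.0, 'opening': 0.09199534819520376}
```

View pics/top0.png

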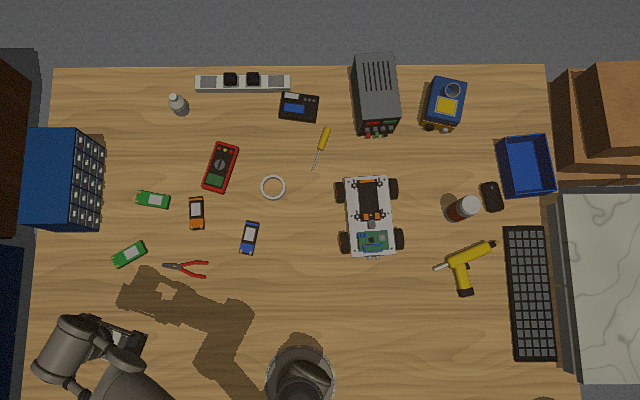

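View pics/side0.png

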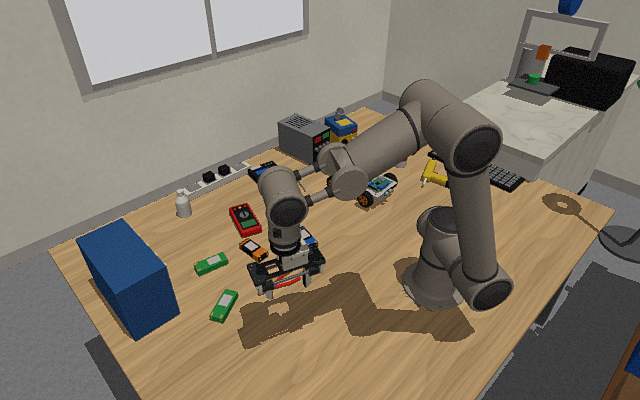

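The top view shows the orange pack at about (197,213), the rover at about (370,215) with its tray towards the top of the image, and the blue pack at (250,238). I'll enlarge the pack and the rover.

```bash
python3 - <<'E'
import cv2,numpy as np
im=cv2.imread("pics/top0.png")
a=cv2.resize(im[185:245,165:225],(400,400),interpolation=cv2.INTER_CUBIC)
b=cv2.resize(im[165:265,325:415],(540,600),interpolation=cv2.INTER_CUBIC)
c=np.zeros((600,800,3),np.uint8); c[:260,:260]=cv2.resize(a,(260,260)); c[:,260:]=b
cv2.imwrite("pics/crop1.png",c)
E
cat > h.py <<'E'
import numpy as np,cv2
from scipy.spatial.transform import Rotation as R
def proj(c,P):
    T=np.linalg.inv(np.array(c["cam_to_world"])); p=np.atleast_2d(P)@T[:3,:3].T+T[:3,3]
    return np.c_[c["fx"]*p[:,0]/p[:,2]+c["cx"],c["fy"]*p[:,1]/p[:,2]+c["cy"]]
def ray(c,uv,z):
    T=np.array(c["cam_to_world"]); uv=np.atleast_2d(uv).astype(float)
    d=np.c_[(uv[:,0]-c["cx"])/c["fx"],(uv[:,1]-c["cy"])/c["fy"],np.ones(len(uv))]@T[:3,:3].T
    return T[:3,3]+d*((z-T[2,3])/d[:,2])[:,None]
E
```

```text
(no output)
```

View pics/crop1.png

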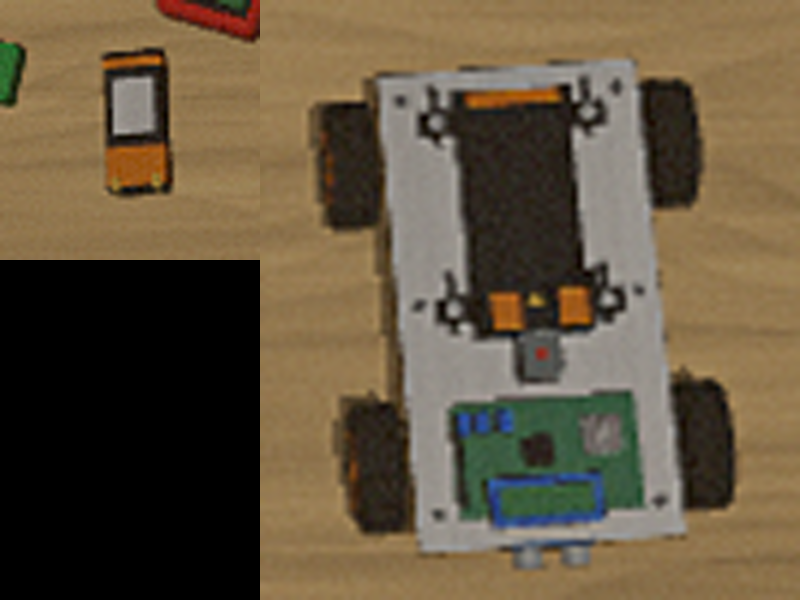

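The pack lies nose towards the robot (bottom of the image). The rover's stop is at the top of the crop and its lips are below it, so both nose ends face world -x. Next I'll measure both.

```bash
cat > m.py <<'E'
from h import *
def blobs(im,box,lo=(8,140,90),hi=(22,255,255),amin=4):
    x0,y0,x1,y1=box; k=4
    g=cv2.resize(im[y0:y1,x0:x1],None,fx=k,fy=k,interpolation=cv2.INTER_CUBIC)
    m=cv2.inRange(cv2.cvtColor(g,cv2.COLOR_BGR2HSV),lo,hi)
    n,l,s,_=cv2.connectedComponentsWithStats(m); out=[]
    for i in range(1,n):
        if s[i,4]>amin*k*k:
            p=np.argwhere(l==i)[:,::-1].astype(np.float32); r=cv2.minAreaRect(p)
            out.append((p.mean(0)/k+[x0-.375,y0-.375],s[i,4]/k/k,(s[i,:4]/k+[x0,y0,0,0]).tolist(),(np.array(r[1])/k).round(1).tolist(),r[2]))
    return out
E
python3 - <<'E'
from m import *; from cell import robot
c=robot.read_camera("top"); im=c["pixels"][:,:,::-1].copy()
print("pack")
for b in blobs(im,(165,185,225,245)): print(b, ray(c,b[0],.026)[0].round(4))
print("rover")
for b in blobs(im,(340,170,395,235)): print(b, ray(c,b[0],.1075)[0].round(4),ray(c,b[0],.082)[0].round(4))
# deck: bright white
g=cv2.resize(im[165:265,325:415],None,fx=4,fy=4,interpolation=cv2.INTER_CUBIC)
h=cv2.cvtColor(g,cv2.COLOR_BGR2HSV); m=cv2.inRange(h,(0,0,120),(179,45,255))
m=cv2.morphologyEx(m,cv2.MORPH_CLOSE,np.ones((9,9)))
cn=max(cv2.findContours(m,0,1)[0],key=cv2.contourArea); hull=cv2.convexHull(cn)
r=cv2.minAreaRect(cn); bx=cv2.boxPoints(r)/4+[325-.375,165-.375]
P=ray(c,bx,.07); print(P.round(4),[np.linalg.norm(P[i]-P[i-1]).round(4) for i in range(4)],P.mean(0))
for i in range(4): d=P[i]-P[i-1]; print(np.degrees(np.arctan2(d[1],d[0])))
# pack silhouette: dark or orange vs. wood
g=cv2.resize(im[190:236,184:212],None,fx=4,fy=4,interpolation=cv2.INTER_CUBIC); h=cv2.cvtColor(g,cv2.COLOR_BGR2HSV)
m=((h[...,1]>185)|(h[...,2]<75)|(h[...,1]<40)).astype(np.uint8); m=cv2.morphologyEx(m,cv2.MORPH_OPEN,np.ones((5,5)))
cn=max(cv2.findContours(m,0,1)[0],key=cv2.contourArea); bx=cv2.boxPoints(cv2.minAreaRect(cn))/4+[184-.375,190-.375]
P=ray(c,bx,.02); print(P.round(4),[np.linalg.norm(P[i]-P[i-1]).round(4) for i in range(4)],P.mean(0))
for i in range(4): d=P[i]-P[i-1]; print(np.degrees(np.arctan2(d[1],d[0])))
o=robot.observe(); Rt=R.from_euler("xyz",o["tool_rot"]).as_matrix(); print(Rt.round(3))
E
```

```text
pack
(array([194.77657509, 198.80561066]), np.float64(31.75), [188.0, 197.75, 14.75, 3.5], [2.5, 14.6], 84.2894058227539) [0.5945 0.3522 0.026 ]
(array([195.73020744, 222.78964233]), np.float64(133.8125), [189.0, 218.0, 14.5, 11.25], [10.4, 14.7], 86.49646759033203) [0.5122 0.346  0.026 ]
rover
(array([366.31521797, 180.79682255]), np.float64(37.375), [359.25, 179.5, 16.0, 3.5], [2.7, 15.8], 86.93350982666016) [ 0.6344 -0.2219  0.1075] [ 0.6402 -0.2254  0.082 ]
(array([376.95750427, 215.46545792]), np.float64(31.4375), [374.75, 212.75, 5.75, 6.5], [6.3, 5.3], 86.42366790771484) [ 0.5205 -0.2524  0.1075] [ 0.5243 -0.2564  0.082 ]
(array([365.67832756, 216.35934448]), np.float64(31.9375), [363.0, 213.5, 6.25, 6.5], [6.7, 5.2], 81.02737426757812) [ 0.5179 -0.2162  0.1075] [ 0.5217 -0.2196  0.082 ]
(array([370.50559616, 214.56529999]), np.float64(4.1875), [369.75, 213.75, 2.5, 2.25], [2.0, 2.2], 90.0) [ 0.5236 -0.2318  0.1075] [ 0.5275 -0.2355  0.082 ]
[[ 0.6547 -0.1524  0.07  ]
 [ 0.6675 -0.3008  0.07  ]
 [ 0.391  -0.3143  0.07  ]
 [ 0.3789 -0.1708  0.07  ]] [np.float64(0.2763), np.float64(0.1489), np.float64(0.2768), np.float64(0.1441)] [ 0.5230304  -0.23456255  0.07      ]
3.8037261820199997
-85.05589847572634
-177.20296304370063
94.80520802585812
[[0.6053 0.3766 0.02  ]
 [0.6072 0.3262 0.02  ]
 [0.491  0.3173 0.02  ]
 [0.4891 0.367  0.02  ]] [np.float64(0.1166), np.float64(0.0504), np.float64(0.1166), np.float64(0.0497)] [0.54815237 0.34678491 0.02      ]
4.692807304149325
-87.82525736265092
-175.63884144968486
92.1547996729965
[[-0.944  0.329 -0.001]
 [ 0.329  0.944 -0.001]
 [ 0.    -0.001 -1.   ]]
```

```bash
python3 -m inch '{"travel":[[-431,-4,130],[-431,-4,130],[-431,-4,130],[-431,-4,130],[-431,-4,130],[-431,-4,130],[-431,-4,130],[-431,-4,130],[-431,-4,130],[-431,-4,130],[-431,-4,130],[-431,-4,130]],"turn":[-4.7,-4.7,-4.7,-4.7,-4.7,-4.7,-4.7,-4.7,-4.7,-4.7,-4.7,-4.7],"claw":[-0.5,-0.5,-0.5,-0.5,-0.5,-0.5,-0.5,-0.5,-0.5,-0.5,-0.5,-0.5]}' 20
python3 - <<'E'
from cell import robot; import cv2
c=robot.read_camera("top"); cv2.imwrite("pics/t1.png",cv2.resize(c["pixels"][170:260,150:250,::-1],(660,594),interpolation=cv2.INTER_CUBIC))
E
```

```text
time: 1.35
tool_pos: [0.5773, 0.351, 0.1622]
tool_rot: [3.141, -0.001, -3.066]
contact_force: [-0.2, -0.2, 0.4]
opening: 0.0687
grip_force: 0.0
```

View pics/t1.png

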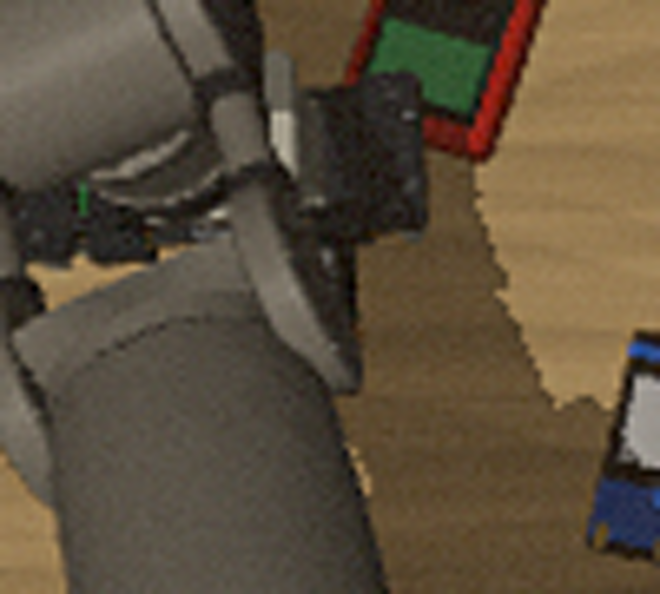

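The arm hides the pack in this view, but the measured TCP pose matches the plan, with the gripper's corner clear of the meter at about z 45 mm. I'll lower and grip.

```bash
python3 -m inch '{"travel":[[0,0,40],[0,0,75],[0,0,93],[0,0,93],[0,0,93],[0,0,93],[0,0,93],[0,0,93],[0,0,93]],"turn":[0,0,0,0,0,0,0,0,0],"claw":[-0.5,-0.5,-0.5,-0.5,0.1,0.1,0.1,0.1,0.1]}' 8
```

```text
time: 2.3
tool_pos: [0.5784, 0.3511, 0.0704]
tool_rot: [3.14, 0.001, -3.066]
contact_force: [-2.0, 2.6, 6.2]
opening: 0.0458
grip_force: 8.0
```

```bash
python3 -m inch '{"travel":[[0,0,0],[0,0,-6],[0,0,-12],[0,0,-18],[0,0,-18],[0,0,-18]],"turn":[0,0,0,0,0,0],"claw":[0.1,0.1,0.1,0.1,0.1,0.1]}' 3
python3 - <<'E'
from cell import robot; import cv2
c=robot.read_camera("side"); cv2.imwrite("pics/s1.png",cv2.resize(c["pixels"][170:290,180:340,::-1],(800,600),interpolation=cv2.INTER_CUBIC))
E
```

```text
time: 2.9
tool_pos: [0.5787, 0.3504, 0.0876]
tool_rot: [3.141, 0.001, -3.066]
contact_force: [1.0, -1.0, -0.9]
opening: 0.0459
grip_force: 3.0
```

View pics/s1.png

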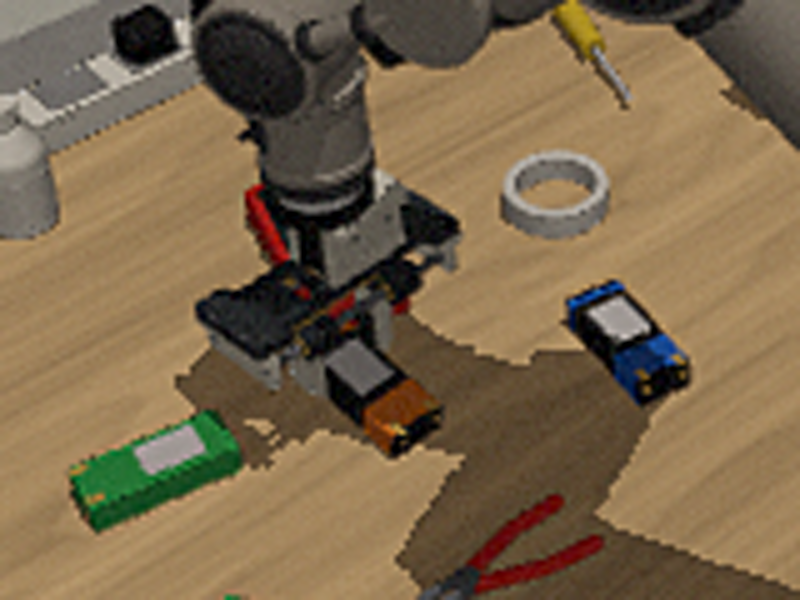

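```bash
python3 - <<'E'
from h import *; from cell import robot
c=robot.read_camera("side"); o=robot.observe(); print(o["contact_force"])
g=o["tool_pos"]-[0,0,.047]; yw=np.radians(4.3)
for gx in (.028,):
  for t in (0,5,10,12,14):
    M=R.from_euler("z",yw).as_matrix()@R.from_euler("y",-np.radians(t)).as_matrix()  # nose (-x) down
    P=np.array([[-.056,s*.023,z] for s in(-1,1) for z in(0,.026)])-[gx,0,.022]
    W=g+P@M.T; print(t,W[:,2].round(3),((proj(c,W)-[180,170])*5).round(0).tolist())
E
```

```text
[ 1.27035767  0.27266042 -0.42997755]
0 [0.018 0.044 0.018 0.044] [[443.0, 412.0], [441.0, 387.0], [396.0, 446.0], [393.0, 420.0]]
5 [0.011 0.037 0.011 0.037] [[442.0, 418.0], [442.0, 394.0], [395.0, 452.0], [394.0, 428.0]]
10 [0.004 0.03  0.004 0.03 ] [[440.0, 423.0], [442.0, 401.0], [393.0, 457.0], [394.0, 435.0]]
12 [0.001 0.027 0.001 0.027] [[439.0, 425.0], [442.0, 403.0], [392.0, 459.0], [394.0, 437.0]]
14 [-0.001  0.024 -0.001  0.024] [[438.0, 426.0], [442.0, 406.0], [391.0, 460.0], [394.0, 440.0]]
```

The nose corner at crop (395,456) matches about 12° nose-down with the nose on the bench. I'll clamp firmly, lift and carry the pack over.

```bash
python3 -m inch '{"travel":[[0,0,0],[0,0,0],[0,0,-40],[0,0,-80],[0,0,-120],[0,0,-142]],"turn":[0,0,0,0,0,0],"claw":[0.3,0.3,0.3,0.3,0.3,0.3]}' 40
python3 -m inch '{"travel":[[0,-40,0],[-1,-90,0],[-1,-140,0],[-1,-190,0],[-2,-240,0],[-2,-290,0],[-2,-340,0],[-2,-390,0],[-3,-440,0],[-3,-490,0],[-3,-540,0],[-3,-579,0]],"turn":[0,0,0,0,0,0,0,0,0,0,0.05,0.05],"claw":[0.3,0.3,0.3,0.3,0.3,0.3,0.3,0.3,0.3,0.3,0.3,0.3]}'
python3 -m inch '{"travel":[[0,0,0],[0,0,0],[0,0,0]],"turn":[0,0,0],"claw":[0.3,0.3,0.3]}'
python3 - <<'E'
from cell import robot; import cv2, numpy as np
t=robot.read_camera("top"); s=robot.read_camera("side")
cv2.imwrite("pics/t2raw.png",t["pixels"][:,:,::-1]);cv2.imwrite("pics/s2raw.png",s["pixels"][:,:,::-1])
a=cv2.resize(t["pixels"][160:260,330:410,::-1],(400,500),interpolation=cv2.INTER_CUBIC); b=cv2.resize(s["pixels"][130:230,330:410,::-1],(400,500),interpolation=cv2.INTER_CUBIC)
cv2.imwrite("pics/ts2.png",np.hstack([a,b])); print(robot.observe()["contact_force"])
E
```

```text
time: 3.6
tool_pos: [0.5786, 0.3509, 0.2328]
tool_rot: [3.14, 0.003, -3.066]
contact_force: [0.3, 0.3, -2.5]
opening: 0.0458
grip_force: 40.0
time: 4.8
tool_pos: [0.6242, -0.2295, 0.2285]
tool_rot: [3.141, -0.001, -3.072]
contact_force: [0.7, 0.8, -2.3]
opening: 0.0464
grip_force: 40.0
time: 5.1
tool_pos: [0.6246, -0.2254, 0.2287]
tool_rot: [3.14, -0.001, -3.07]
contact_force: [-0.1, -0.1, -2.0]
opening: 0.0454
grip_force: 40.0
[ 0.30569191 -0.09194167 -3.34007145]
```

View pics/ts2.png

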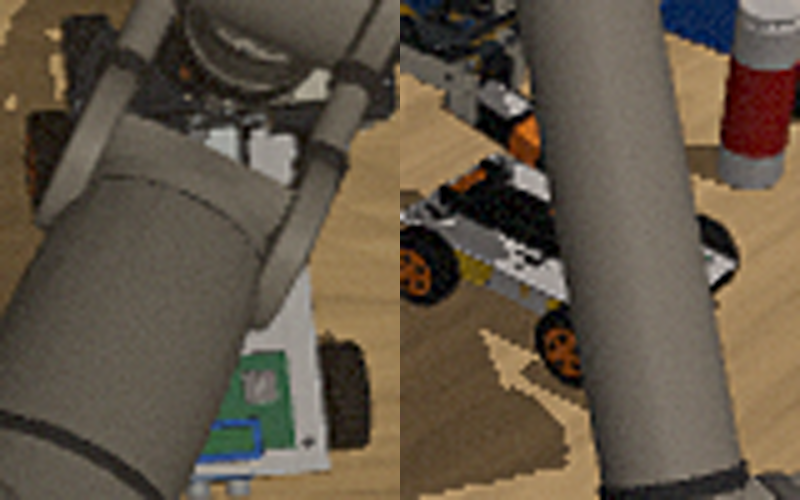

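The arm hides the tray from the top. The side view shows the nose at crop (520,140) and the stop at crop (470,180). I'll check the camera against the robot using the side view.

```bash
python3 - <<'E'
from m import *; from cell import robot
c=robot.read_camera("side"); im=cv2.imread("pics/s2raw.png"); o=robot.observe()
for b in blobs(im,(330,135,370,175),amin=2): print(b[:4])
yw=np.radians(4.1); Z=R.from_euler("z",yw).as_matrix()
w=np.array([.5207,-.2342,.074])
S=w+np.array([[x,y,8e-3] for x in(.116,.124) for y in(-.025,.025)])@Z.T; print("stop top",proj(c,S).round(1).tolist(), proj(c,w+Z@[.12,0,.008]))
M=R.from_euler("z",-np.pi+np.pi+(o["tool_rot"][2]+np.pi)).as_matrix()@R.from_euler("y",-np.radians(12)).as_matrix()
g=o["tool_pos"]-[0,0,.047]
Q=g+(np.array([[x,y,z] for x in(-.056,-.022) for y in(-.023,.023) for z in (0,.026)])-[.028,0,.022])@M.T
print("nose",proj(c,Q).round(1).tolist())
# depth-free sensitivity: px per 10mm
p=proj(c,w); print([ (proj(c,w+np.array(d))-p).round(2).tolist() for d in([.01,0,0],[0,.01,0])])
cv2.imwrite("pics/s2c.png",cv2.resize(im[138:182,330:372],(672,594)[:2] if 0 else (567,594),interpolation=cv2.INTER_CUBIC))
E
```

```text
(array([354.79751968, 157.68377876]), np.float64(40.9375), [351.5, 153.25, 6.75, 10.25], [5.9, 9.6])
(array([343.37109375, 165.55599022]), np.float64(12.0), [340.25, 164.25, 6.75, 3.75], [2.4, 7.0])
stop top [[347.6, 164.1], [340.5, 168.6], [346.2, 163.5], [339.2, 167.9]] [[343.39914453 166.01556047]]
nose [[363.8, 159.9], [365.2, 155.4], [357.3, 164.2], [358.6, 159.6], [357.8, 155.8], [359.1, 151.2], [351.2, 160.0], [352.5, 155.4]]
[[[-1.74, -0.94]], [[-1.52, 0.9]]]
```

View pics/s2c.png

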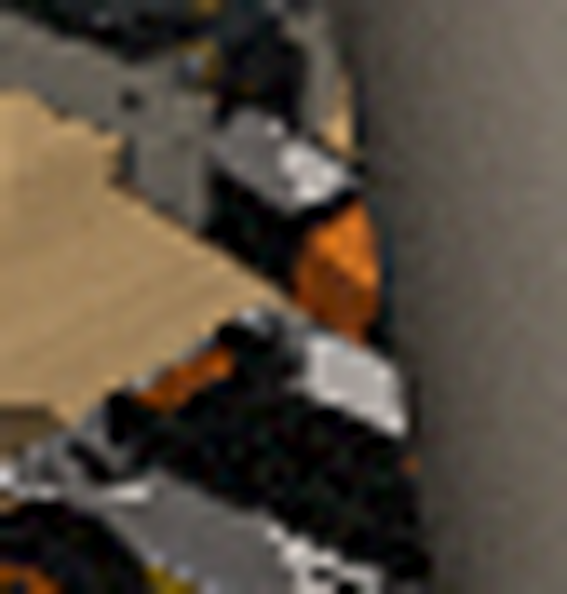

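Stop and nose both agree with the model to about 0.5 px: the nose band corner is seen at (352.4,155.4) and predicted at (352.5,155.4). I'll lower towards the tray, still 20 mm in front of the wall.

```bash
python3 -m inch '{"travel":[[0,-1,30],[0,-1,50],[0,-1,60],[0,-1,60],[0,-1,60]],"turn":[0,0,0,0,0],"claw":[0.3,0.3,0.3,0.3,0.3]}'
python3 - <<'E'
from m import *; from cell import robot
c=robot.read_camera("side"); o=robot.observe(); print(o["tool_pos"],o["tool_rot"],o["contact_force"])
g=o["tool_pos"]-[0,0,.047]; w=np.array([.5207,-.2342,.074]); Z=R.from_euler("z",np.radians(4.1)).as_matrix()
print("grip in tray frame",(Z.T@(g-w)).round(4))
E
```

```text
time: 5.75
tool_pos: [0.6254, -0.2274, 0.1702]
tool_rot: [-3.141, 0.001, -3.07]
contact_force: [0.2, -0.5, -3.0]
opening: 0.0457
grip_force: 40.0
[ 0.62559122 -0.22763687  0.17064451] [-3.14048443e+00  2.10458457e-03 -3.07014037e+00] [ 0.25553632  0.34588637 -1.47369038]
grip in tray frame [ 0.1051 -0.001   0.0496]
```

```bash
python3 -m inch '{"travel":[[0,0.7,4],[0,0.7,7],[0,0.7,8],[0,0.7,8]],"turn":[0,0,0,0],"claw":[0.3,0.3,0.3,0.3]}'; python3 -m inch '{"travel":[[0,0,1],[0,0,1]],"turn":[0,0],"claw":[0.3,0.3]}';python3 -m inch '{"travel":[[0,0,1],[0,0,1]],"turn":[0,0],"claw":[0.3,0.3]}'
```

```text
time: 6.2
tool_pos: [0.6248, -0.2269, 0.1613]
tool_rot: [3.141, -0.0, -3.071]
contact_force: [-0.1, 1.0, -0.7]
opening: 0.0458
grip_force: 40.0
time: 6.4
tool_pos: [0.625, -0.2269, 0.1608]
tool_rot: [-3.141, 0.001, -3.071]
contact_force: [-0.8, 0.8, 1.9]
opening: 0.046
grip_force: 40.0
time: 6.6
tool_pos: [0.6252, -0.2269, 0.1599]
tool_rot: [-3.141, 0.001, -3.071]
contact_force: [1.8, 1.3, 4.0]
opening: 0.0459
grip_force: 40.0
```

```bash
python3 -m inch '{"travel":[[0,0,-1],[4,0,-1],[8,0,-1],[12,0,-1],[12,0,-1]],"turn":[0,0,0,0,0],"claw":[0.3,0.3,0.3,0.3,0.3]}'; python3 -m inch '{"travel":[[2,0,0],[4,0,0],[4,0,0]],"turn":[0,0,0],"claw":[0.3,0.3,0.3]}';python3 -m inch '{"travel":[[1,0,0],[2,0,0],[2,0,0]],"turn":[0,0,0],"claw":[0.3,0.3,0.3]}'
```

```text
time: 7.1
tool_pos: [0.6129, -0.228, 0.1606]
tool_rot: [-3.141, 0.001, -3.071]
contact_force: [4.1, 0.2, 1.7]
opening: 0.0458
grip_force: 40.0
time: 7.4
tool_pos: [0.6098, -0.2282, 0.1607]
tool_rot: [-3.141, 0.003, -3.071]
contact_force: [6.7, 1.0, 1.4]
opening: 0.0455
grip_force: 40.0
time: 7.7
tool_pos: [0.6082, -0.2283, 0.1609]
tool_rot: [-3.14, 0.004, -3.071]
contact_force: [7.6, 0.4, 2.2]
opening: 0.046
grip_force: 40.0
```

```bash
for i in 1 2; do python3 -m inch '{"travel":[[1,0,0],[1,0,0]],"turn":[0,0],"claw":[0.3,0.3]}'; done; python3 -c "
from cell import robot;o=robot.observe();print(o['tool_pos'],o['contact_force'],o['torque'])"
```

```text
time: 7.9
tool_pos: [0.6079, -0.2284, 0.1611]
tool_rot: [-3.14, 0.006, -3.071]
contact_force: [10.8, 1.1, 1.6]
opening: 0.0454
grip_force: 40.0
time: 8.1
tool_pos: [0.6077, -0.2284, 0.1614]
tool_rot: [-3.14, 0.008, -3.071]
contact_force: [12.6, 1.2, 0.9]
opening: 0.0459
grip_force: 40.0
[ 0.6076553  -0.22837687  0.16138356] [12.55757837  1.23689619  0.91366796] [ 0.27522278 -2.09986067 -0.15863945]
```

Force rose like the spring over about 5 mm and then went stiff, so the nose has reached the wall with the pin pushed in. I'll ease off 1 mm and lower the tail with a softer grip.

```bash
python3 -m inch '{"travel":[[-1,0,0],[-1,0,1],[-1,0,3],[-1,0,5],[-1,0,5]],"turn":[0,0,0,0,0],"claw":[0.3,0.3,0.3,0.3,0.3]}' 20;  python3 -m inch '{"travel":[[0,0,2],[0,0,4],[0,0,4]],"turn":[0,0,0],"claw":[0.3,0.3,0.3]}'
python3 - <<'E'
from cell import robot; import cv2, numpy as np
s=robot.read_camera("side")
cv2.imwrite("pics/s3.png",cv2.resize(s["pixels"][130:190,320:390,::-1],(700,600),interpolation=cv2.INTER_CUBIC))
E
```

```text
time: 8.6
tool_pos: [0.6081, -0.2285, 0.1563]
tool_rot: [-3.14, 0.006, -3.071]
contact_force: [9.3, 0.3, 3.5]
opening: 0.046
grip_force: 20.0
time: 8.9
tool_pos: [0.6072, -0.2285, 0.1516]
tool_rot: [-3.14, 0.004, -3.07]
contact_force: [7.8, 0.5, 2.0]
opening: 0.0457
grip_force: 20.0
```

View pics/s3.png

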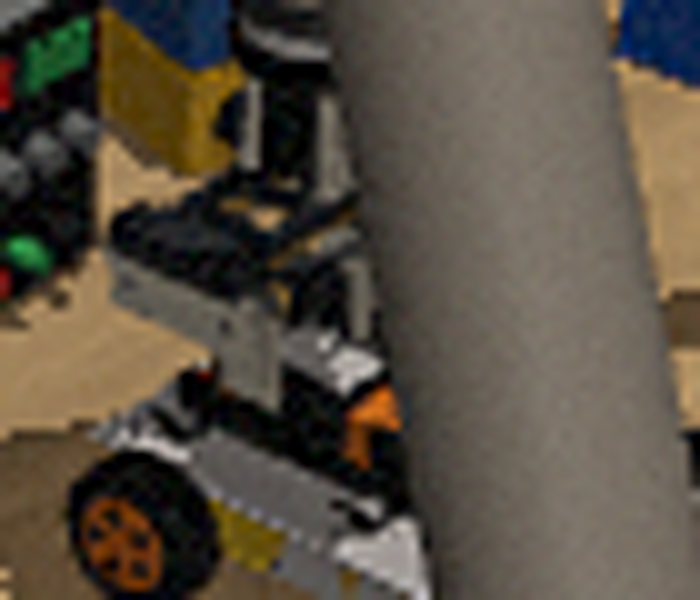

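The view shows the orange nose at crop (375,430) down in the tray, with the tail lowering and the forces small. Continuing down.

```bash
python3 -m inch '{"travel":[[0,0,2],[0,0,4],[0,0,4]],"turn":[0,0,0],"claw":[0.3,0.3,0.3]}'; python3 -m inch '{"travel":[[0,0,1],[0,0,2],[0,0,2]],"turn":[0,0,0],"claw":[0.3,0.3,0.3]}'
```

```text
time: 9.25
tool_pos: [0.6071, -0.2285, 0.1475]
tool_rot: [-3.141, 0.003, -3.071]
contact_force: [7.2, -0.2, 1.1]
opening: 0.0458
grip_force: 20.0
time: 9.55
tool_pos: [0.6072, -0.2285, 0.1457]
tool_rot: [-3.14, 0.004, -3.071]
contact_force: [8.0, 0.6, 2.2]
opening: 0.0458
grip_force: 20.0
```

```bash
python3 -m inch '{"travel":[[0,0,1],[0,0,1.5],[0,0,1.5]],"turn":[0,0,0],"claw":[0.3,0.3,0.3]}'; python3 -m inch '{"travel":[[0,0,1],[0,0,1.5],[0,0,1.5]],"turn":[0,0,0],"claw":[0.3,0.3,0.3]}'
```

```text
time: 9.85
tool_pos: [0.6073, -0.2284, 0.1452]
tool_rot: [-3.14, 0.004, -3.071]
contact_force: [5.9, 0.9, 6.1]
opening: 0.0456
grip_force: 20.0
time: 10.15
tool_pos: [0.6072, -0.2284, 0.1451]
tool_rot: [-3.14, 0.005, -3.071]
contact_force: [2.5, 3.2, 14.6]
opening: 0.0457
grip_force: 20.0
```

```bash
python3 -m inch '{"travel":[[0,0,-2],[-1,0,-2],[-2,0,-2],[-3,0,-2],[-3,0,-2]],"turn":[0,0,0,0,0],"claw":[0.3,0.3,0.3,0.3,0.3]}' 10; python3 -m inch '{"travel":[[-1,0,0],[-2,0,0],[-3,0,0],[-3,0,0]],"turn":[0,0,0,0],"claw":[0.3,0.3,0.3,0.3]}'
```

```text
time: 10.65
tool_pos: [0.6088, -0.2284, 0.1451]
tool_rot: [-3.141, 0.0, -3.071]
contact_force: [-0.3, 0.8, 7.8]
opening: 0.0461
grip_force: 10.0
time: 11.05
tool_pos: [0.6106, -0.2283, 0.145]
tool_rot: [-3.141, -0.003, -3.071]
contact_force: [-4.8, 0.5, 10.0]
opening: 0.0457
grip_force: 10.0
```

Moving it +x, the pack met the stop after about 3.5 mm, as expected for home. I'll release, retreat clear and look.

```bash
python3 -m inch '{"travel":[[2,0,0],[2,0,-1],[2,0,-1],[2,0,-1],[2,0,-1]],"turn":[0,0,0,0,0],"claw":[0.3,-0.4,-0.4,-0.4,-0.4]}'; python3 -m inch '{"travel":[[0,0,-10],[0,0,-40],[0,0,-80],[0,0,-120],[0,40,-120],[0,90,-120],[0,140,-120],[0,190,-120],[0,240,-120],[0,280,-120],[0,280,-120]],"turn":[0,0,0,0,0,0,0,0,0,0,0],"claw":[-0.4,-0.4,-0.4,-0.4,-0.4,-0.4,-0.4,-0.4,-0.4,-0.4,-0.4]}'
python3 - <<'E'
from m import *; from cell import robot
t=robot.read_camera("top"); s=robot.read_camera("side"); im=t["pixels"][:,:,::-1].copy()
for b in blobs(im,(340,170,395,235)): print(b[:3])
a=cv2.resize(im[165:235,335:405],(400,400),interpolation=cv2.INTER_CUBIC); b=cv2.resize(s["pixels"][150:220,330:400,::-1],(400,400),interpolation=cv2.INTER_CUBIC)
cv2.imwrite("pics/ts4.png",np.hstack([a,b]))
E
```

```text
time: 11.55
tool_pos: [0.6095, -0.2279, 0.1446]
tool_rot: [3.141, -0.001, -3.071]
contact_force: [0.9, 0.6, -0.5]
opening: 0.0641
grip_force: 0.0
time: 12.65
tool_pos: [0.5893, 0.0562, 0.2662]
tool_rot: [3.14, 0.001, -3.065]
contact_force: [-0.3, -0.3, 0.4]
opening: 0.0643
grip_force: 0.0
(array([365.60778427, 180.32035923]), np.float64(20.875), [359.25, 179.5, 15.5, 3.25])
(array([367.96199608, 183.28571415]), np.float64(34.125), [361.0, 182.0, 15.0, 3.5])
(array([370.69013023, 210.58106232]), np.float64(200.5625), [363.0, 203.25, 17.5, 16.75])
```

View pics/ts4.png

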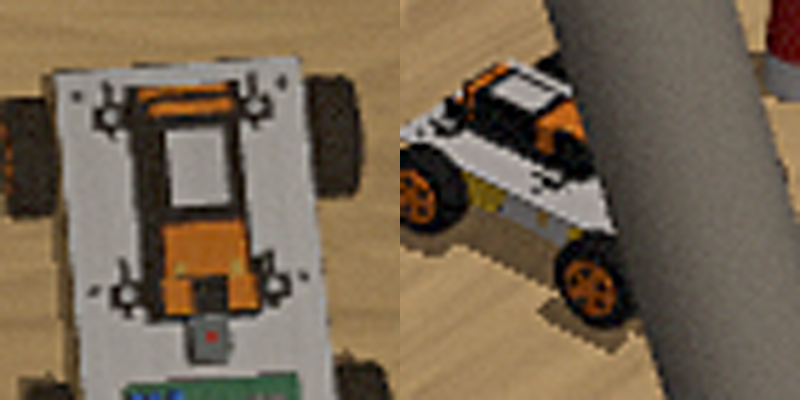

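```bash
python3 - <<'E'
from m import *; from cell import robot
Z=R.from_euler("z",np.radians(4.1)).as_matrix(); w=np.array([.5207,-.2342,.074])
for n in("top","side"):
    c=robot.read_camera(n); im=c["pixels"][:,:,::-1].copy()
    for b in blobs(im,(340,170,395,235) if n=="top" else (335,150,372,185)): print(b[:3])
    for nm,dz in(("home",0),("tail on stop",.008)): print(n,nm,proj(c,w+Z@[.103,0,.026+dz]).round(1).tolist(), "band ends",proj(c,w+np.array([[.103,y,.026+dz] for y in(-.023,.023)])@Z.T).round(1).tolist())
E
```

```text
(array([365.54019165, 180.33370209]), np.float64(21.1875), [359.0, 179.5, 15.75, 3.25])
(array([367.92573166, 183.28404903]), np.float64(34.1875), [361.0, 182.0, 14.75, 3.5])
(array([370.68140411, 210.57833481]), np.float64(200.5625), [363.0, 203.25, 17.25, 16.75])
top home [[367.6, 184.6]] band ends [[374.7, 184.0], [360.6, 185.1]]
top tail on stop [[368.0, 184.1]] band ends [[375.0, 183.5], [360.9, 184.6]]
(array([344.5625    , 163.41852665]), np.float64(14.0), [341.75, 161.0, 7.25, 7.5])
(array([357.60910225, 171.30941963]), np.float64(39.3125), [354.0, 167.75, 8.5, 9.0])
side home [[346.5, 164.0]] band ends [[349.8, 162.0], [343.2, 166.1]]
side tail on stop [[346.6, 162.5]] band ends [[349.8, 160.4], [343.3, 164.6]]
```

The pack is flat and behind the stop. The visible stop strip is about 1.3 px, against about 1.2 px expected. At release the gripper height was also within 1 mm of the flat-pack value, where a pack resting on the stop would sit about 6 mm higher.

```bash
python3 -c "
from cell import robot; print(robot.hand_in())"
```

```text
the job is handed in; nothing more can be done
None
```

I fitted the orange pack in the rover's tray and handed the job in after about 13 s. It lies flat, with the nose under the lips and the tail behind the stop. I couldn't see the pin directly, so "pushed in" is inferred from the forces felt and the pack's position.

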